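# Seat a cutter arbor in an upturned spindle

## Task

Lift the tapered cutter arbor out of the wooden rack and fit its shank into the nose of the spindle that stands upright on the saw table, turning it by feel, without forcing it, until the slots in its flange drop over the two brass drive dogs and the flange sits flush on the nose. Then swing the red keeper over the flange, right up to its stop, and let go.

Things in the scene. Friction and masses are not known exactly. Their poses are not given: they have to be found in the camera images.
- arbor_nut (a point): Centre of the arbor's dark hexagon nut (32 mm across flats, 28 mm tall); x, y, z as arbor. Flats face along its x axis and every 60 degrees from there: fingers closing along x, or x turned by 60 or 120 degrees, lie flat on them. A thin cutter stands up to 31 mm above this point; below the nut a 26 mm neck, then the flange's top 28 mm under this point.
- arbor: Steel cutter arbor, 0.3 kg, upright in a hole of the rack at any angle. Origin: underside of its flange, on its axis, z up. Flange 56 mm wide, 12 mm thick; two slots 14 mm wide right through its rim at +x and -x (alike: a half turn makes no difference). Below it the tapered shank: 36 mm long, 31 mm thick at the flange, 20 mm at its foot. Nut centre 40 mm above the origin.
- spindle_face (a point): Centre of the spindle nose's flat top face (60 mm wide) on the upright axis, 80 mm above the saw table. Axes fixed to the stand. Taper socket: 33 mm mouth, 38 mm deep, about 1 mm play. Two brass dogs, 10 mm wide, 8 mm high, 20 to 29 mm from the axis, opposite each other; the line through them lies within 0.75 rad either way of this x axis, not measured. Load limit 25 N.
- spindle_stand: Motor stand 120x190 mm, fixed; origin under spindle_face. The nose turns against a brake (0.3 N m), so light rubbing does not turn it. It yields up to 5 mm downward on a spring: from about 4.5 N, arbor's weight included, then 0.9 N per mm. Slots off the dogs: the flange rides 8 mm above the face. Slots over them: it sinks flush, arbor's origin at spindle_face.
- keeper_knob (a point): Centre of the upright black knob (18 mm thick) on one end of the red keeper. The knob's top is 13 mm above this point, the red plate 23 mm below. Knob 45 mm from the keeper's upright pivot; the pivot is 80 mm from the spindle axis along +y of spindle_face. It swings with light friction (1.5 N at the knob) and stays where it is left.
- keeper (a joint): Keeper angle, rad. 0 = shut against its stop: the knob straight out along +y of spindle_face from the pivot, the other end (18 mm wide) over the seated flange with 3 mm to spare. Grows as it opens, clockwise from above (the knob goes towards +x of spindle_face), to 1.4.
- rack: Dark wooden rack block, 76x120x46 mm, fixed; origin under its centre. Two upright holes 34 mm wide, 28 mm to the -y side (the arbor hangs here by its flange) and 30 mm to the +y side (empty) of its centre.
Not all that is in view belongs to the job. Of the things that look like the arbor, the largest one is meant.

How it is judged (in metres and radians):
On the way:
1. the arbor is fully home: flange flush on the spindle nose, slots over the dogs (z of arbor_nut in the frame of spindle_face below 0.042 m and horizontal distance between arbor_nut and spindle_face below 0.003 m and angle between arbor_nut's own z axis and vertical below 0.05 rad), for 0.3 s.
At the end, for the whole second after the job is handed in: The arbor is still home: its nut centre no more than 42 mm above the spindle face (40 mm when flush), within 3 mm of the spindle axis and within 0.05 rad of upright, at rest (under 20 mm/s); the keeper is shut over its flange to within 0.15 rad of its stop (all of step 1 and value of joint keeper below 0.15 rad and linear speed of arbor below 0.02 m/s); the robot touches nothing.
It fails at once if the arbor bears on the spindle stand with more than 25 N (contact force between arbor and spindle_stand above 25 N).
It also fails if it takes over 64 s, if anything falls off the work surface, if the arm or the gripper's body presses on something with over 40 N, if the wrist force passes 120 N, or if a joint passes its speed limit or range.

## Robot

A 6-joint arm with a two-finger parallel gripper is mounted at the origin on a cart in front of the work surface, level with it; the furniture and walls round the work are solid. World frame = base frame: x ahead of the robot, y to its left, z up, the work surface at z = 0. Lengths are in mm, angles in degrees, forces in N, time in s.
With the tool pointing down it reaches from about 300 to 850 mm from the base axis. Payload 4.2 kg.
Tool frame: the origin (TCP) lies midway between the tips of the shut fingers; the grasp point (between the pads) lies env.hold_point_z behind it (env.hold_point_z is the distance from the TCP to the grasp point, in mm); z points along the fingers, y is the line along which they close (so a half turn about z gives the same grasp; the last joint's range is limited). The gripper opens to 91 mm and grips with 3 to 60 N. Pads are 32 mm wide; open, the fingers measure 118 mm over their backs; the gripper's body (76 mm by 178 mm) begins 60 mm behind the grasp point.
Start: joints at [-64.916, 18.312, 89.639, -0, 72.044, -1.146], TCP at [254.143, -515.808, 180.176] pointing down, gripper open.
Joint ranges: [-177.97, 177.97], [-48.28, 115.42], [12.27, 149.76], [-77.06, 257.06], [2.81, 150.46], [-146.56, 146.56]. Speed limits (degrees/s): [147.25, 147.25, 180, 180, 180, 180].

## Interface

Orientations are given as [roll, pitch, yaw] about the fixed x, y, z axes, in that order (R = Rz(yaw) Ry(pitch) Rx(roll)).
In Python, from workcell import env, viewer, spotter gives the robot as it stands.
- The arm moves only by the tool apply_moves, never from a script. Its arguments are lists of equal length, an entry for each row: "delta_pos": the shift along the world's x, y, z normalised to -1 to 1, where 1 is 120 mm, a list of three; "rot": the turn, a rotation vector about the world's x, y, z normalised to -1 to 1, where 1 is 1.5 rad, a list of three; "hand": the opening, from 0 (shut) to 1 (fully open). A call has 1 to 10 rows; each row is the pose to reach, as a shift and turn from the pose commanded when the call began; what a row does not reach only later rows make up. A row lasts 1/12 s, in which the tool goes at most 41.7 mm and 7.16 degrees, less where a joint would pass 70% of its speed; a pose out of reach is approached as far as the arm can. A call with a number of a shift or a turn outside -1 to 1 is refused whole. A call with a gripper value outside its range is refused whole. The fingers move at their own pace and stop on an object; "newtons" is the grip in N (left out, the last holds). Time passes only in rows, so rows that repeat a pose let the fingers close. It gives the time, the measured TCP pose, the force, the opening and the grip force at its end, in the units of the state.
- env.state(): the state, without advancing time (a new reading comes with each control period).
- viewer.grab_frame(name): name is "side" or "top"; returns a dict with "pixels" (400x640x3 uint8, red, green, blue), "camera_matrix" (3x3 intrinsics, pixels), "R" (3x3) and "t" (3): a world point X has camera coordinates R X + t. Camera axes: x right, y down, z forward; pixel columns grow to the right and rows downward; lengths in mm; the calibration is good to about 2 mm. A picture is of the moment at which its call begins. There is no depth.
- env.job_done(): hands the job in; it is judged then, once.
Trained networks look in a picture, given as the dict that the camera call returned (one of the last four; its "shot" number tells which), for a name from the list of things; names that differ only in an ending like _2 or _b are one class to them, and where a whole thing is asked for, a point or a joint stands for the part that bears it (a point fixed in the world has none). Each returns a list of dicts, best first, with "score" (0 to 1); they miss things now and then, are a little off and sometimes report something else, mostly with a low value. They report only what shows in the picture. A call takes as long as a camera call. They do not tell look-alikes from the thing itself.
- spotter.trace(picture, query): "mask" (400x640 bool, what is visible of it) and "box" ([centre column, centre row, width, height] in pixels, round what is visible of it).
- spotter.landmark_of(picture, query): "position" ([column, row] in pixels: a listed point, or the origin of a listed thing).
The state is a dict: "time_s": time; "qpos": joint angles; "qvel": joint speeds; "effort": joint torques, N m; "ee_pos": TCP position; "ee_rot": TCP orientation; "force": force on the tool from outside, world axes, zero at the start; "torque": the same for the moment, N m; "gripper_width": finger opening in mm; "gripper_force": force on a finger pad.
Only numpy, scipy, OpenCV 4.12 (cv2) and the standard library are available. Lean on these libraries where they do the work, as an engineer would, in place of code of your own. Each camera call takes 0.05 s, during which the arm holds its last target. There are 200 camera calls.

## Working session

There is one attempt and no reset: what is moved stays moved. The work goes in short steps, Python scripts to look and compute and a tool call to move; the robot and the scene stay as the last step left them, time stands still between calls to the robot, and variables do not carry over. Pictures are saved under pics/ and viewed, at most 10 in all, crops included, and the job is handed in when it is done.

Besides the shell and the picture viewer there is one more tool, called by a JSON object that holds its "op" and its "data", one argument or row to a line. apply_moves: Moves the arm, as the interface text tells. Its arguments: {"type":"object","properties":{"delta_pos":{"type":"array"},"rot":{"type":"array"},"hand":{"type":"array"},"newtons":{"type":"number"}},"required":["delta_pos","rot","hand"]}

```bash
mkdir -p pics; ls; cat > h.py <<'E'
import numpy as np, cv2
from workcell import env, viewer, spotter
def px(P,f):
    c=f["R"]@np.asarray(P,float)+f["t"]; u=f["camera_matrix"]@c; return u[:2]/u[2]
def tri(fs,ps):
    A=[];b=[]
    for f,p in zip(fs,ps):
        d=f["R"].T@np.linalg.solve(f["camera_matrix"],[p[0],p[1],1]);d/=np.linalg.norm(d)
        c=-f["R"].T@f["t"];M=np.eye(3)-np.outer(d,d);A.append(M);b.append(M@c)
    X=np.linalg.solve(sum(A),sum(b)); return X,[np.linalg.norm(M@X-bb) for M,bb in zip(A,b)]
def onz(f,p,z):
    d=f["R"].T@np.linalg.solve(f["camera_matrix"],[p[0],p[1],1]);c=-f["R"].T@f["t"]
    return c+d*(z-c[2])/d[2]
E
python3 - <<'E'
from h import *
fs={}
print(env.hold_point_z, env.state())
for n in("side","top"):
    f=fs[n]=viewer.grab_frame(n)
    cv2.imwrite(f"pics/{n}0.png",f["pixels"][:,:,::-1])
    print(n,-f["R"].T@f["t"],f["camera_matrix"].tolist(),f["R"].round(3).tolist())
    for q in("arbor_nut","arbor","spindle_face","spindle_stand","keeper_knob","rack","keeper"):
        try:print(q,[(np.round(r["position"],1).tolist(),round(r["score"],2)) for r in spotter.landmark_of(f,q)])
        except Exception as e:print(q,e)
        try:print("   ",[(np.round(r["box"],0).tolist(),round(r["score"],2)) for r in spotter.trace(f,q)])
        except Exception as e:print(q,e)
E
```

```text
pics
18.8 {'time_s': 0.0, 'qpos': array([-6.49158118e+01,  1.83530341e+01,  8.97064166e+01, -1.35735833e-03,
        7.20443528e+01, -1.14603803e+00]), 'qvel': array([ 0.06571619, -0.01151032,  0.039259  ,  0.07013478,  0.03190376,
       -0.02354433]), 'effort': array([ 1.63307905e-03, -4.12451684e+01, -2.31975281e+01,  7.27242208e-02,
        4.55977803e-02, -1.52773623e-04]), 'ee_pos': array([ 253.88879696, -515.27791092,  179.30630934]), 'ee_rot': array([-1.79896191e+02, -7.85920966e-04,  2.62306452e+01]), 'force': array([0.69652901, 0.11736127, 0.66711826]), 'torque': array([-0.00821923, -0.03365381, -0.04045716]), 'gripper_force': 0.0, 'gripper_width': 91.31964314595841}
side [ 524.05600951 -629.38116354  645.88875417] [[428.3535214365901, 0.0, 316.347657886971], [0.0, 428.3535214365901, 200.64170701229367], [0.0, 0.0, 1.0]] [[0.999, 0.034, 0.01], [0.029, -0.612, -0.79], [-0.02, 0.79, -0.613]]
arbor_nut [([331.1, 165.3], 0.93), ([330.3, 183.3], 0.69), ([343.3, 204.0], 0.66), ([286.7, 169.7], 0.53)]
    [([288.0, 176.0, 18.0, 29.0], 0.74), ([333.0, 169.0, 23.0, 29.0], 0.71), ([3
[... 1126 characters left out ...]
 0.7), ([249.0, 187.0, 23.0, 24.0], 0.66)]
arbor [([250.1, 186.1], 0.96), ([290.1, 181.7], 0.77), ([238.1, 232.6], 0.64)]
    [([250.0, 189.0, 25.0, 25.0], 0.73), ([291.0, 183.0, 21.0, 14.0], 0.7), ([237.0, 233.0, 18.0, 17.0], 0.49)]
spindle_face [([396.7, 196.8], 0.75)]
    [([376.0, 195.0, 77.0, 60.0], 0.78)]
spindle_stand [([386.8, 200.7], 0.65)]
    [([372.0, 199.0, 79.0, 56.0], 0.62)]
keeper_knob [([355.9, 171.9], 0.68)]
    [([358.0, 192.0, 12.0, 48.0], 0.82)]
rack [([240.6, 189.7], 0.75)]
    [([239.0, 187.0, 53.0, 37.0], 0.68), ([249.0, 188.0, 21.0, 23.0], 0.17)]
keeper it knows: arbor, arbor_nut, keeper_knob, rack, spindle_face, spindle_stand
    [([360.0, 191.0, 19.0, 43.0], 0.68)]
```

```bash
python3 - <<'E'
import cv2
a=cv2.imread("pics/top0.png");cv2.imwrite("pics/topc.png",cv2.resize(a[140:260,220:420],None,fx=4,fy=4,interpolation=cv2.INTER_CUBIC))
b=cv2.imread("pics/side0.png");cv2.imwrite("pics/sidec.png",cv2.resize(b[140:340,220:420],None,fx=3,fy=3,interpolation=cv2.INTER_CUBIC))
from h import *
fs=[viewer.grab_frame("side"),viewer.grab_frame("top")]
for n,a,b in [("nut",(331.1,165.3),(245.6,185.1)),("arbor",(331.4,182.3),(250.1,186.1)),("face",(318.7,275),(396.7,196.8)),("knob",(346.9,223.3),(355.9,171.9)),("rack",(333.2,189.5),(240.6,189.7)),("stand",(316.8,305.6),(386.8,200.7))]:
    X,r=tri(fs,[a,b]);print(n,X.round(1),np.round(r,1))
E
```

```text
nut [536.5 221.8  92.7] [0.6 0.6]
arbor [539.6 217.5  46.9] [1.5 1.5]
face [ 513.5 -128.1   95.6] [3.4 3.4]
knob [563.9 -31.  130.9] [1.5 1.5]
rack [540.9 247.8   2.4] [3. 3.]
stand [ 512.5 -119.6    3.3] [1.9 1.9]
```

View pics/topc.png

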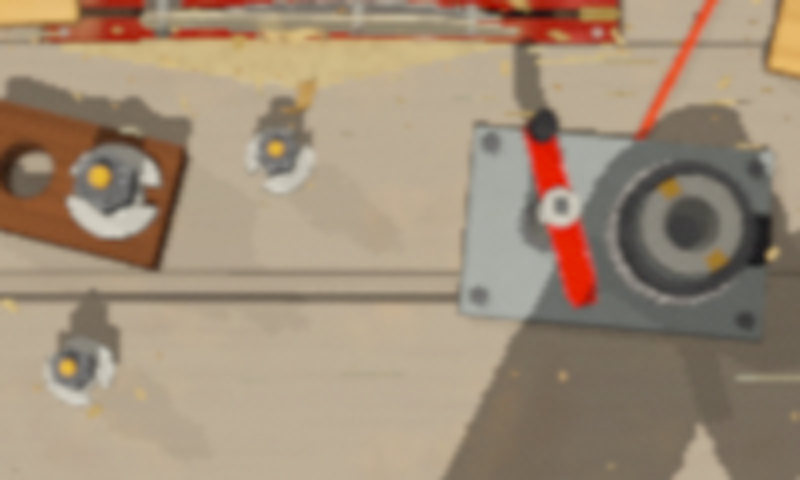

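View pics/sidec.png

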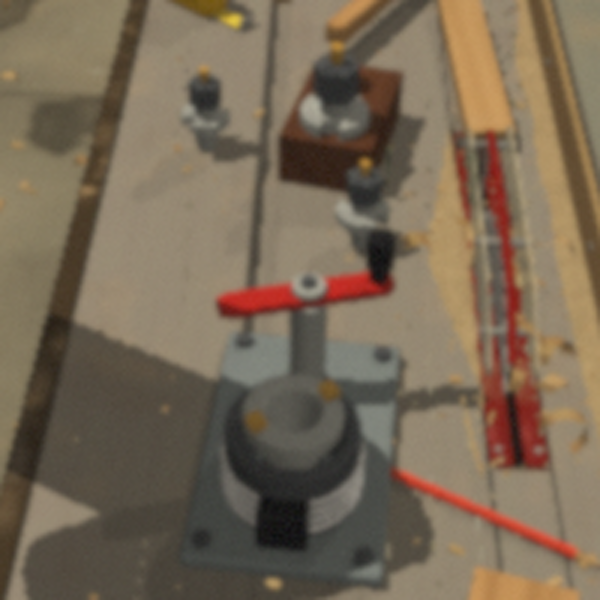

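```bash
cat >> h.py <<'E'
def rect(f,cx,cy,z,h=45,s=4):
    n=int(2*h*s); u,v=np.meshgrid(np.arange(n),np.arange(n))
    # image: right = +x world, up = +y world
    P=np.stack([cx-h+u/s,cy+h-v/s,np.full(u.shape,float(z))],-1)@f["R"].T+f["t"]
    q=P@f["camera_matrix"].T; m=(q[...,:2]/q[...,2:]).astype(np.float32)
    return cv2.remap(f["pixels"],m[...,0],m[...,1],cv2.INTER_CUBIC)[:,:,::-1].copy()
E
python3 - <<'E'
from h import *
fs=[viewer.grab_frame("side"),viewer.grab_frame("top")]
rows=[]
for f in fs:
    a=rect(f,538,220,58,h=45); b=rect(f,513,-123,80,h=45)
    for im in(a,b):
        for k in range(0,90,10):
            cv2.putText(im,"",(0,0),0,1,0)
            cv2.line(im,(k*4,0),(k*4,4),(255,0,255),1);cv2.line(im,(0,k*4),(4,k*4),(255,0,255),1)
    rows.append(np.hstack([a,b]))
cv2.imwrite("pics/r1.png",cv2.resize(np.vstack(rows),(600,600)))
# brass dogs
for f,box in zip(fs,[(290,330,255,300),(375,415,175,220)]):
    x0,x1,y0,y1=box; im=f["pixels"][y0:y1,x0:x1].astype(int)
    hsv=cv2.cvtColor(f["pixels"][y0:y1,x0:x1],cv2.COLOR_RGB2HSV)
    m=((hsv[...,0]>12)&(hsv[...,0]<32)&(hsv[...,1]>110)&(hsv[...,2]>70)).astype(np.uint8)
    n,l,s,c=cv2.connectedComponentsWithStats(m)
    for i in range(1,n):
        if s[i,4]>4: p=c[i]+[x0,y0]; print(s[i,4],p.round(1),onz(f,p,86).round(1))
E
```

```text
16 [328.1 269.5] [ 533. -105.   86.]
32 [304.8 280.3] [ 493.1 -131.8   86. ]
19 [386.8 186.5] [ 535.5 -107.4   86. ]
19 [398.8 204.8] [ 492.3 -134.8   86. ]
```

View pics/r1.png

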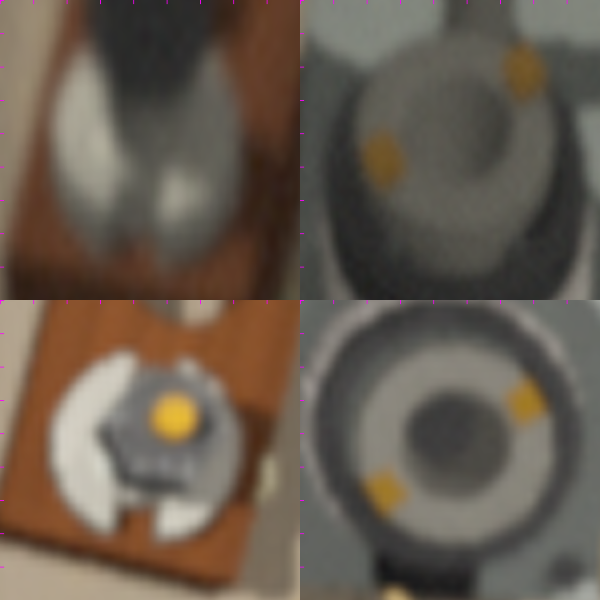

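```bash
cat > fit.py <<'E'
from h import *
from scipy.optimize import minimize
def circ_fit(f,x0,y0,z,r,sgn,rng=6):
    g=cv2.GaussianBlur(cv2.cvtColor(f["pixels"],cv2.COLOR_RGB2GRAY).astype(np.float32),(0,0),.6)
    th=np.linspace(0,2*np.pi,180,endpoint=False);c=np.c_[np.cos(th),np.sin(th)]
    def samp(cx,cy,rr):
        P=np.c_[cx+rr*c[:,0],cy+rr*c[:,1],np.full(180,z)]@f["R"].T+f["t"];q=P@f["camera_matrix"].T
        m=(q[:,:2]/q[:,2:]).astype(np.float32);return cv2.remap(g,m[None,:,0],m[None,:,1],cv2.INTER_LINEAR)[0]
    best=max(((np.mean(np.clip(sgn*(samp(x0+a,y0+b,r-2.)-samp(x0+a,y0+b,r+2.)),-10,40)),x0+a,y0+b) for a in np.arange(-rng,rng+.1,.5) for b in np.arange(-rng,rng+.1,.5)))
    return np.round(best,1)
E
python3 - <<'E'
from fit import *
fs=[viewer.grab_frame("side"),viewer.grab_frame("top")]
for f,n in zip(fs,("side","top")):
    print(n,"flange",circ_fit(f,537,220,58,28,1),"nose",circ_fit(f,514,-120,80,30,1),"mouth",circ_fit(f,514,-120,80,16.5,-1))
    # pivot cap / gold knob
    im=f["pixels"]
f=fs[1]
print("pivot",onz(f,(360.5,191.75),105),"knobtop",onz(f,(355.6,171.2),136), "side knobtop",onz(fs[0],(220+381/3,140+236/3),136),"side piv",onz(fs[0],(220+309/3,140+285/3),105))
# ring profile in top image about flange centre
a=rect(f,536.8,221,58,h=40,s=4); g=cv2.cvtColor(a,cv2.COLOR_BGR2GRAY)
for d in range(0,360,6):
    v=[int(g[int(160-r*4*np.sin(np.radians(d))),int(160+r*4*np.cos(np.radians(d)))]) for r in(21,24,26)]
    if 40<d<130 or 230<d<310: print(d,v,end=" ")
E
```

```text
side flange [ 17.1 537.5 226. ] nose [  13.1  514.5 -123. ] mouth [   8.8  515.5 -117. ]
top flange [ 33.1 537.  221.5] nose [  34.6  514.  -121. ] mouth [  31.5  515.  -121. ]
pivot [520.56766491 -43.6339036  105.        ] knobtop [563.08027077 -29.91082733 136.        ] side knobtop [565.49037234 -23.44518811 136.        ] side piv [522.0891493  -36.01355117 105.        ]
42 [127, 137, 147] 48 [135, 143, 141] 54 [132, 145, 145] 60 [124, 144, 158] 66 [117, 130, 144] 72 [111, 111, 113] 78 [109, 107, 101] 84 [111, 109, 103] 90 [117, 114, 108] 96 [125, 139, 136] 102 [155, 180, 184] 108 [185, 203, 196] 114 [200, 202, 189] 120 [202, 202, 194] 126 [202, 201, 191] 234 [193, 196, 183] 240 [171, 192, 176] 246 [121, 140, 139] 252 [78, 74, 84] 258 [83, 76, 77] 264 [89, 90, 91] 270 [89, 93, 93] 276 [113, 127, 121] 282 [164, 180, 172] 288 [195, 204, 188] 294 [196, 203, 190] 300 [177, 199, 189] 306 [155, 191, 187]
```

{"op": "apply_moves", "data": {
  "delta_pos": [
    [0.084,0.219,0.083],
    [0.169,0.439,0.167],
    [0.253,0.658,0.25],
    [0.337,0.877,0.333]
  ],
  "rot": [
    [0,0,0.036],
    [0,0,0.071],
    [0,0,0.107],
    [0,0,0.1425]
  ],
  "hand": [0.8,0.8,0.8,0.8],
  "newtons": 30
}}

```text
time_s: 2.03
ee_pos: [294.7, -409.5, 220.4]
ee_rot: [-180.0, -0.0, 38.6]
force: [0.7, -0.9, -0.2]
gripper_width: 73.1
gripper_force: 0.0
```

{"op": "apply_moves", "data": {
  "delta_pos": [
    [0.084,0.219,0],
    [0.169,0.439,0],
    [0.253,0.658,0],
    [0.337,0.877,0]
  ],
  "rot": [
    [0,0,0.036],
    [0,0,0.071],
    [0,0,0.107],
    [0,0,0.1425]
  ],
  "hand": [0.8,0.8,0.8,0.8]
}}

```text
time_s: 2.37
ee_pos: [335.3, -304.1, 220.4]
ee_rot: [180.0, 0.0, 50.9]
force: [0.3, -0.4, 0.1]
gripper_width: 73.4
gripper_force: 0.0
```

{"op": "apply_moves", "data": {
  "delta_pos": [
    [0.084,0.219,0],
    [0.169,0.439,0],
    [0.253,0.658,0],
    [0.337,0.877,0]
  ],
  "rot": [
    [0,0,0.036],
    [0,0,0.071],
    [0,0,0.107],
    [0,0,0.1425]
  ],
  "hand": [0.8,0.8,0.8,0.8]
}}

```text
time_s: 2.7
ee_pos: [375.7, -198.8, 220.3]
ee_rot: [180.0, -0.0, 63.1]
force: [0.2, -0.2, 0.4]
gripper_width: 73.2
gripper_force: 0.0
```

{"op": "apply_moves", "data": {
  "delta_pos": [
    [0.084,0.219,0],
    [0.169,0.439,0],
    [0.253,0.658,0],
    [0.337,0.877,0]
  ],
  "rot": [
    [0,0,0.036],
    [0,0,0.071],
    [0,0,0.107],
    [0,0,0.1425]
  ],
  "hand": [0.8,0.8,0.8,0.8]
}}

```text
time_s: 3.03
ee_pos: [416.2, -93.5, 220.4]
ee_rot: [180.0, 0.0, 75.4]
force: [-0.8, 0.0, -0.4]
gripper_width: 73.0
gripper_force: 0.0
```

{"op": "apply_moves", "data": {
  "delta_pos": [
    [0.084,0.219,0],
    [0.169,0.439,0],
    [0.253,0.658,0],
    [0.337,0.877,0]
  ],
  "rot": [
    [0,0,0.036],
    [0,0,0.071],
    [0,0,0.107],
    [0,0,0.1425]
  ],
  "hand": [0.8,0.8,0.8,0.8]
}}

```text
time_s: 3.37
ee_pos: [456.6, 11.8, 220.3]
ee_rot: [180.0, 0.0, 87.6]
force: [-0.1, 0.5, 0.2]
gripper_width: 72.9
gripper_force: 0.0
```

{"op": "apply_moves", "data": {
  "delta_pos": [
    [0.084,0.219,0],
    [0.169,0.439,0],
    [0.253,0.658,0],
    [0.337,0.877,0]
  ],
  "rot": [
    [0,0,0.036],
    [0,0,0.071],
    [0,0,0.107],
    [0,0,0.1425]
  ],
  "hand": [0.8,0.8,0.8,0.8]
}}

```text
time_s: 3.7
ee_pos: [497.1, 117.1, 220.3]
ee_rot: [180.0, 0.0, 99.9]
force: [0.4, -0.7, -0.1]
gripper_width: 73.0
gripper_force: 0.0
```

{"op": "apply_moves", "data": {
  "delta_pos": [
    [0.084,0.219,0],
    [0.169,0.439,0],
    [0.253,0.658,0],
    [0.337,0.877,0],
    [0.337,0.877,0]
  ],
  "rot": [
    [0,0,0.036],
    [0,0,0.071],
    [0,0,0.107],
    [0,0,0.1425],
    [0,0,0.1425]
  ],
  "hand": [0.8,0.8,0.8,0.8,0.8]
}}

```text
time_s: 4.12
ee_pos: [538.7, 225.3, 219.4]
ee_rot: [179.9, -0.1, 112.2]
force: [-0.5, -1.3, 0.1]
gripper_width: 72.9
gripper_force: 0.0
```

{"op": "apply_moves", "data": {
  "delta_pos": [
    [0,0,-0.15],
    [0,0,-0.3],
    [0,0,-0.45],
    [0,0,-0.45],
    [0,0,-0.45]
  ],
  "rot": [
    [0,0,0],
    [0,0,0],
    [0,0,0],
    [0,0,0],
    [0,0,0]
  ],
  "hand": [0.8,0.8,0.8,0.8,0.8]
}}

```text
time_s: 4.53
ee_pos: [536.6, 220.3, 165.6]
ee_rot: [-179.9, 0.0, 111.9]
force: [0.6, 0.1, 0.5]
gripper_width: 73.0
gripper_force: 0.0
```

```bash
python3 - <<'E'
from h import *
s=env.state();print(s["ee_pos"],s["ee_rot"],s["time_s"])
for n in("side","top"):
    f=viewer.grab_frame(n)
    P=s["ee_pos"];u=px(P,f);print(n,u,px((537,221.5,86),f))
    c=f["pixels"]; x,y=int(u[0]),int(u[1]); y0=max(0,y-50);x0=max(0,x-60)
    cr=cv2.resize(c[y0:y0+110,x0:x0+120],None,fx=4,fy=4,interpolation=cv2.INTER_CUBIC)[:,:,::-1].copy()
    cv2.circle(cr,tuple(((u-[x0,y0])*4).astype(int)),4,(255,0,255),1)
    globals()[n]=cr
cv2.imwrite("pics/g.png",cv2.resize(np.hstack([side,top]),(800,366)))
E
```

```text
[536.6329707  220.34914505 165.6327021 ] [-1.79885644e+02  2.61250260e-03  1.11930592e+02] 4.5333
side [332.44140022 138.41918303] [331.47216729 167.7298893 ]
top [241.43207983 180.76283583] [246.17688909 185.5608877 ]
```

View pics/g.png

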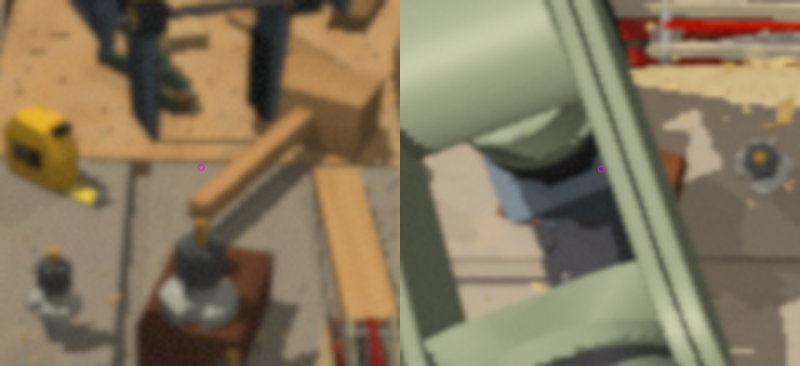

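{"op": "apply_moves", "data": {
  "delta_pos": [
    [0,0.003,-0.2],
    [0,0.003,-0.4],
    [0,0.003,-0.6],
    [0,0.003,-0.75],
    [0,0.003,-0.82],
    [0,0.003,-0.82],
    [0,0.003,-0.82]
  ],
  "rot": [
    [0,0,0],
    [0,0,0],
    [0,0,0],
    [0,0,0],
    [0,0,0],
    [0,0,0],
    [0,0,0]
  ],
  "hand": [0.8,0.8,0.8,0.8,0.8,0.8,0.6]
}}

```text
time_s: 5.22
ee_pos: [538.2, 221.5, 68.9]
ee_rot: [179.9, -0.0, 111.9]
force: [0.1, -0.1, -0.2]
gripper_width: 69.1
gripper_force: 0.0
```

{"op": "apply_moves", "data": {
  "delta_pos": [
    [0,0,0],
    [0,0,0],
    [0,0,0],
    [0,0,0],
    [0,0,0],
    [0,0,0]
  ],
  "rot": [
    [0,0,0],
    [0,0,0],
    [0,0,0],
    [0,0,0],
    [0,0,0],
    [0,0,0]
  ],
  "hand": [0.3,0.2,0.2,0.2,0.2,0.2],
  "newtons": 35
}}

```text
time_s: 5.72
ee_pos: [537.3, 221.3, 68.0]
ee_rot: [180.0, 0.0, 112.0]
force: [-0.4, -0.3, -0.1]
gripper_width: 29.1
gripper_force: 0.0
```

{"op": "apply_moves", "data": {
  "delta_pos": [
    [0,0,0],
    [0,0,0],
    [0,0,0]
  ],
  "rot": [
    [0,0,0],
    [0,0,0],
    [0,0,0]
  ],
  "hand": [0.2,0.2,0.2]
}}

```text
time_s: 5.97
ee_pos: [537.2, 221.2, 67.7]
ee_rot: [-180.0, 0.0, 112.0]
force: [-0.1, 0.1, 0.1]
gripper_width: 18.0
gripper_force: 0.0
```

```bash
python3 - <<'E'
from h import *
s=env.state();print(s["ee_pos"],s["gripper_width"],s["time_s"])
f=viewer.grab_frame("side")
cv2.imwrite("pics/g2.png",cv2.resize(f["pixels"][100:250,250:420],None,fx=4,fy=4,interpolation=cv2.INTER_CUBIC)[:,:,::-1])
E
```

```text
[537.19370401 221.21978675  67.69103619] 17.994199748426528 5.9667
```

View pics/g2.png

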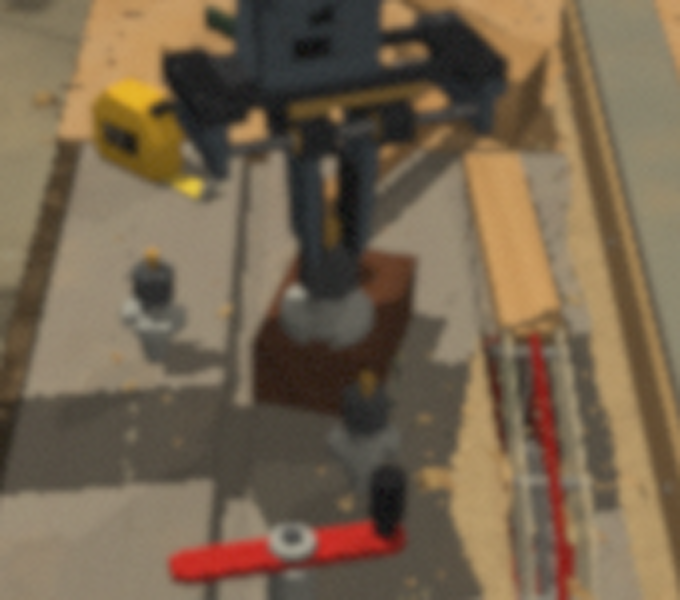

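```bash
python3 - <<'E'
from h import *
f=viewer.grab_frame("side")
for P in [(537.2,221.2,z) for z in(58,67.7,72,86,100,117)]+[(537.2,240,67.7)]: print(P,(px(P,f)-[250,100])*4)
for q in("arbor_nut","arbor"):
    for r in spotter.trace(f,q): print(q,r["box"],r["score"])
a=f["pixels"][150:185,310:350]
cv2.imwrite("pics/g3.png",cv2.resize(a,None,fx=15,fy=15,interpolation=cv2.INTER_CUBIC)[:,:,::-1])
E
```

```text
(537.2, 221.2, 58) [324.72434947 310.13136996]
(537.2, 221.2, 67.7) [325.23798457 296.79460204]
(537.2, 221.2, 72) [325.46758697 290.83287166]
(537.2, 221.2, 86) [326.22338917 271.20812492]
(537.2, 221.2, 100) [326.99207742 251.2487862 ]
(537.2, 221.2, 117) [327.94328807 226.5501705 ]
(537.2, 240, 67.7) [325.43061235 279.36097917]
arbor_nut [342.1, 209.1, 11.5, 26.8] 0.82
arbor_nut [330.1, 170.0, 24.8, 30.6] 0.76
arbor_nut [288.4, 174.1, 17.3, 26.9] 0.7
arbor_nut [321.2, 227.7, 61.3, 29.7] 0.56
arbor [289.2, 175.4, 21.6, 29.2] 0.74
arbor [340.9, 207.4, 17.2, 25.8] 0.73
arbor [330.2, 171.2, 22.8, 31.5] 0.7
```

View pics/g3.png

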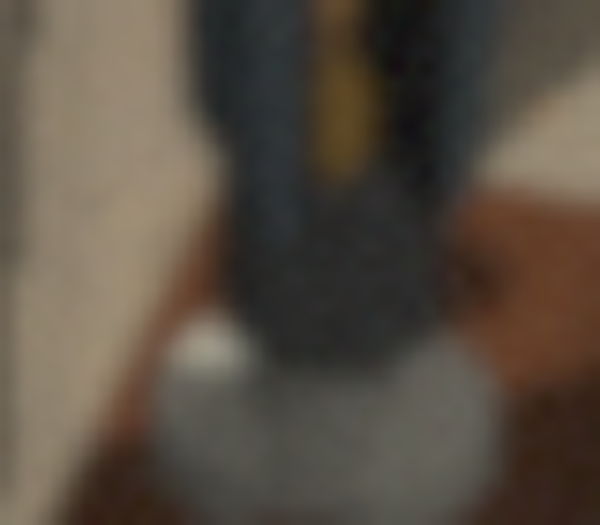

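{"op": "apply_moves", "data": {
  "delta_pos": [
    [0,0,0],
    [0,0,0],
    [0,0,0],
    [0,0,0],
    [0,0,0],
    [0,0,-0.02],
    [0,0,-0.04],
    [0,0,-0.06],
    [0,0,-0.08],
    [0,0,-0.08]
  ],
  "rot": [
    [0,0,0],
    [0,0,0],
    [0,0,0],
    [0,0,0],
    [0,0,0],
    [0,0,0],
    [0,0,0],
    [0,0,0],
    [0,0,0],
    [0,0,0]
  ],
  "hand": [0.62,0.62,0.62,0.62,0.62,0.62,0.62,0.62,0.62,0.62]
}}

```text
time_s: 7.0
ee_pos: [536.7, 221.0, 57.4]
ee_rot: [-179.9, 0.0, 112.0]
force: [-0.1, -0.1, -0.1]
gripper_width: 56.8
gripper_force: 0.0
```

```bash
python3 - <<'E'
from h import *
s=env.state();print(s["ee_pos"],s["gripper_width"],s["time_s"],s["force"],s["qpos"])
f=viewer.grab_frame("side")
cv2.imwrite("pics/g4.png",cv2.resize(f["pixels"][110:210,270:390],None,fx=6,fy=6,interpolation=cv2.INTER_CUBIC)[:,:,::-1])
R=22
for d in(27,-27): print((px(s["ee_pos"]+[d*np.cos(np.radians(R)),d*np.sin(np.radians(R)),0],f)-[270,110])*6)
E
```

```text
[536.71633569 221.04686544  57.36820576] 56.84301816275983 7.0 [-0.1274649  -0.11384978 -0.06831986] [ 2.12500804e+01  2.46745045e+01  9.88364121e+01 -1.82345472e-03
  5.65648427e+01 -7.11602942e-01]
[427.88879021 394.1542866 ]
[302.86450832 419.38002968]
```

View pics/g4.png

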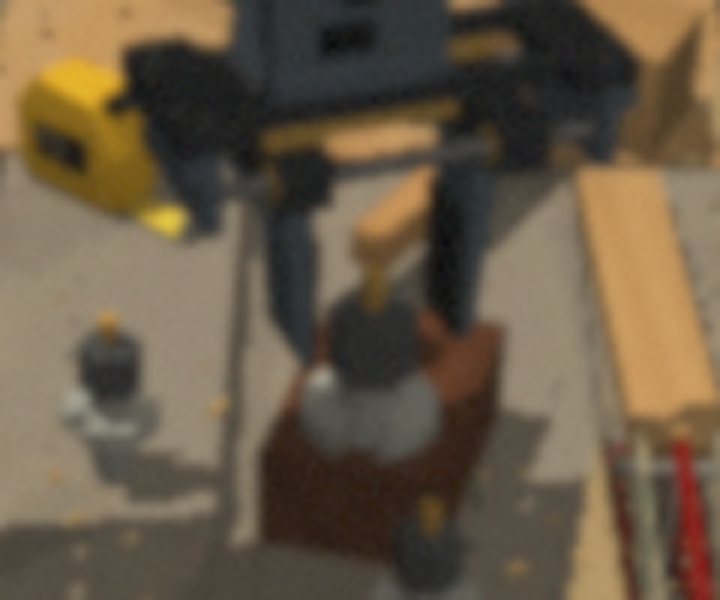

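```bash
python3 - <<'E'
from h import *
f=viewer.grab_frame("top");s=env.state()
u0=px((253.9,-515.3,179.3),f);u1=px(s["ee_pos"],f);print(u0,u1)
a=cv2.imread("pics/top0.png");b=f["pixels"][:,:,::-1]
out=[]
for im,u in((a,u0),(b,u1)):
    y0=int(np.clip(u[1]-60,0,280));x0=int(np.clip(u[0]-60,0,520))
    c=cv2.resize(im[y0:y0+120,x0:x0+120],None,fx=3.3,fy=3.3,interpolation=cv2.INTER_CUBIC)
    cv2.circle(c,tuple(((u-[x0,y0])*3.3).astype(int)),4,(255,0,255),1);out.append(c)
cv2.imwrite("pics/g5.png",np.hstack(out))
E
```

```text
[590.56499164 314.45057314] [247.98331315 187.09782561]
```

View pics/g5.png

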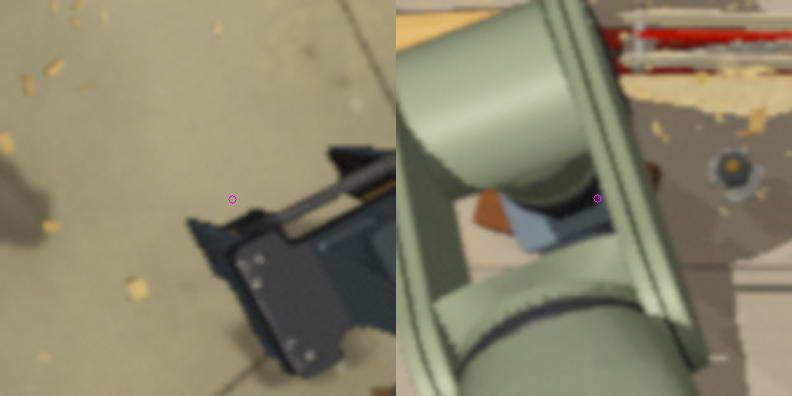

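{"op": "apply_moves", "data": {
  "delta_pos": [
    [0,0,-0.02],
    [0,0,-0.04],
    [0,0,-0.06],
    [0,0,-0.075],
    [0,0,-0.075]
  ],
  "rot": [
    [0,0,0],
    [0,0,0],
    [0,0,0],
    [0,0,0],
    [0,0,0]
  ],
  "hand": [0.62,0.62,0.62,0.62,0.62]
}}

```text
time_s: 7.52
ee_pos: [536.9, 221.1, 48.6]
ee_rot: [-179.9, -0.0, 112.0]
force: [0.4, -0.4, 0.7]
gripper_width: 56.5
gripper_force: 0.0
```

{"op": "apply_moves", "data": {
  "delta_pos": [
    [0,0,0],
    [0,0,0],
    [0,0,0],
    [0,0,0],
    [0,0,0],
    [0,0,0]
  ],
  "rot": [
    [0,0,0],
    [0,0,0],
    [0,0,0],
    [0,0,0],
    [0,0,0],
    [0,0,0]
  ],
  "hand": [0.25,0.25,0.25,0.25,0.25,0.25],
  "newtons": 5
}}

```text
time_s: 8.02
ee_pos: [537.8, 221.4, 49.4]
ee_rot: [179.9, 0.0, 112.0]
force: [1.7, 0.7, 0.5]
gripper_width: 32.0
gripper_force: 5.0
```

{"op": "apply_moves", "data": {
  "delta_pos": [
    [0,0,0],
    [0,0,0],
    [0,0,0],
    [0,0,-0.02],
    [0,0,-0.04],
    [0,0,-0.058],
    [0,0,-0.058],
    [0,0,-0.058]
  ],
  "rot": [
    [0,0,0],
    [0,0,0],
    [0,0,0],
    [0,0,0],
    [0,0,0],
    [0,0,0],
    [0,0,0],
    [0,0,0]
  ],
  "hand": [0.46,0.46,0.46,0.46,0.46,0.46,0.46,0.46]
}}

```text
time_s: 8.68
ee_pos: [537.0, 221.2, 41.9]
ee_rot: [-180.0, -0.0, 112.0]
force: [-0.4, 0.2, 0.2]
gripper_width: 41.9
gripper_force: 0.0
```

{"op": "apply_moves", "data": {
  "delta_pos": [
    [0,0,0],
    [0,0,0],
    [0,0,0],
    [0,0,0],
    [0,0,0],
    [0,0,0]
  ],
  "rot": [
    [0,0,0],
    [0,0,0],
    [0,0,0],
    [0,0,0],
    [0,0,0],
    [0,0,0]
  ],
  "hand": [0.25,0.25,0.25,0.25,0.25,0.25],
  "newtons": 30
}}

```text
time_s: 9.18
ee_pos: [537.5, 221.3, 42.3]
ee_rot: [180.0, 0.0, 112.0]
force: [2.2, 1.1, -0.8]
gripper_width: 31.9
gripper_force: 30.0
```

{"op": "apply_moves", "data": {
  "delta_pos": [
    [0,0,0.06],
    [0,0,0.2],
    [0,0,0.4],
    [0,0,0.6],
    [0,0,0.8],
    [0,0,0.98],
    [0,0,0.98]
  ],
  "rot": [
    [0,0,0],
    [0,0,0],
    [0,0,0],
    [0,0,0],
    [0,0,0],
    [0,0,0],
    [0,0,0]
  ],
  "hand": [0.25,0.25,0.25,0.25,0.25,0.25,0.25]
}}

```text
time_s: 9.77
ee_pos: [539.4, 222.1, 164.5]
ee_rot: [179.5, 0.0, 112.0]
force: [0.3, 0.5, -2.1]
gripper_width: 31.9
gripper_force: 30.0
```

{"op": "apply_moves", "data": {
  "delta_pos": [
    [-0.013,-0.19,0.05],
    [-0.025,-0.38,0.1],
    [-0.038,-0.57,0.15],
    [-0.05,-0.76,0.2],
    [-0.063,-0.951,0.2]
  ],
  "rot": [
    [0,0,-0.038],
    [0,0,-0.076],
    [0,0,-0.114],
    [0,0,-0.152],
    [0,0,-0.19]
  ],
  "hand": [0.25,0.25,0.25,0.25,0.25]
}}

```text
time_s: 10.18
ee_pos: [529.0, 106.1, 183.3]
ee_rot: [-179.9, 0.0, 95.5]
force: [0.7, 0.2, -2.8]
gripper_width: 31.5
gripper_force: 30.0
```

{"op": "apply_moves", "data": {
  "delta_pos": [
    [-0.013,-0.19,0],
    [-0.025,-0.38,0],
    [-0.038,-0.57,0],
    [-0.05,-0.76,0],
    [-0.063,-0.951,0]
  ],
  "rot": [
    [0,0,-0.038],
    [0,0,-0.076],
    [0,0,-0.114],
    [0,0,-0.152],
    [0,0,-0.19]
  ],
  "hand": [0.25,0.25,0.25,0.25,0.25]
}}

```text
time_s: 10.6
ee_pos: [520.6, -8.0, 182.1]
ee_rot: [-179.8, 0.0, 79.1]
force: [0.3, 0.4, -2.7]
gripper_width: 31.6
gripper_force: 30.0
```

{"op": "apply_moves", "data": {
  "delta_pos": [
    [-0.013,-0.19,0],
    [-0.025,-0.38,0],
    [-0.038,-0.57,0],
    [-0.05,-0.76,0],
    [-0.063,-0.951,0],
    [-0.063,-0.951,0],
    [-0.063,-0.951,0]
  ],
  "rot": [
    [0,0,-0.038],
    [0,0,-0.076],
    [0,0,-0.114],
    [0,0,-0.152],
    [0,0,-0.19],
    [0,0,-0.19],
    [0,0,-0.19]
  ],
  "hand": [0.25,0.25,0.25,0.25,0.25,0.25,0.25]
}}

```text
time_s: 11.18
ee_pos: [513.3, -121.7, 182.3]
ee_rot: [-179.8, 0.0, 62.9]
force: [-0.4, 1.0, -3.1]
gripper_width: 31.6
gripper_force: 30.0
```

{"op": "apply_moves", "data": {
  "delta_pos": [
    [0.011,0.003,-0.12],
    [0.011,0.003,-0.3],
    [0.011,0.003,-0.48],
    [0.011,0.003,-0.6],
    [0.011,0.003,-0.7],
    [0.011,0.003,-0.75],
    [0.011,0.003,-0.767],
    [0.011,0.003,-0.767]
  ],
  "rot": [
    [0,0,0],
    [0,0,0],
    [0,0,0],
    [0,0,0],
    [0,0,0],
    [0,0,0],
    [0,0,0],
    [0,0,0]
  ],
  "hand": [0.25,0.25,0.25,0.25,0.25,0.25,0.25,0.25]
}}

```text
time_s: 11.85
ee_pos: [515.5, -120.1, 91.3]
ee_rot: [-179.9, 0.0, 63.0]
force: [-0.6, -0.1, -3.0]
gripper_width: 32.0
gripper_force: 30.0
```

```bash
python3 - <<'E'
from fit import *
s=env.state();print(s["ee_pos"],s["force"],s["torque"])
f=viewer.grab_frame("side")
z=s["ee_pos"][2]-42+46
print("flange",circ_fit(f,514,-121,z+12,28,1))
for q in("arbor","arbor_nut"):print(q,[(np.round(r["position"],1),round(r["score"],2)) for r in spotter.landmark_of(f,q)],px((514.5,-121,z),f),px((514.5,-121,z+40),f))
b=cv2.resize(f["pixels"][200:310,260:390],None,fx=5,fy=5,interpolation=cv2.INTER_CUBIC)[:,:,::-1]
cv2.imwrite("pics/s1.png",b)
E
```

```text
[ 515.54814072 -120.11300242   91.2655194 ] [-0.63832786 -0.09415156 -2.95380923] [-0.06701767 -0.07542553  0.05491842]
flange [   9.7  517.  -117. ]
arbor [(array([316.4, 272.4]), 0.55)] [317.42948012 272.31074442] [317.71808703 255.82287142]
arbor_nut [(array([319.6, 251.9]), 0.56), (array([343.3, 201.8]), 0.39)] [317.42948012 272.31074442] [317.71808703 255.82287142]
```

View pics/s1.png

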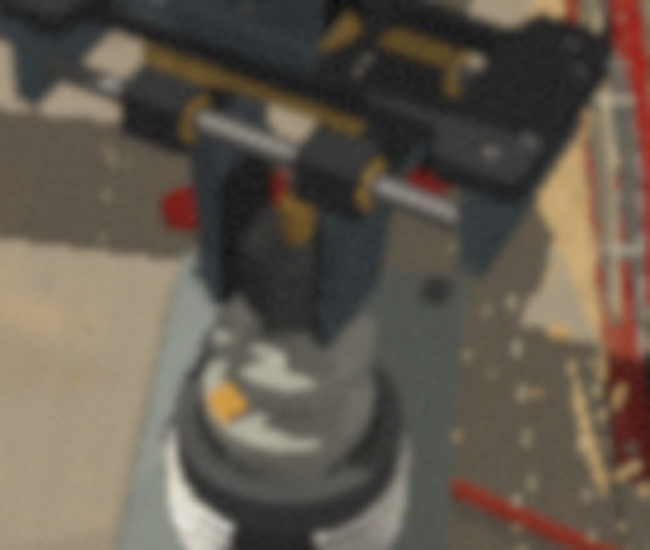

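{"op": "apply_moves", "data": {
  "delta_pos": [
    [-0.003,-0.003,-0.02],
    [-0.003,-0.003,-0.04],
    [-0.003,-0.003,-0.055],
    [-0.003,-0.003,-0.065],
    [-0.003,-0.003,-0.065],
    [-0.003,-0.003,-0.065]
  ],
  "rot": [
    [0,0,0],
    [0,0,0],
    [0,0,0],
    [0,0,0],
    [0,0,0],
    [0,0,0]
  ],
  "hand": [0.25,0.25,0.25,0.25,0.25,0.25]
}}

```text
time_s: 12.5
ee_pos: [515.5, -121.1, 83.8]
ee_rot: [-180.0, 0.0, 63.0]
force: [-0.7, -0.4, -1.6]
gripper_width: 31.7
gripper_force: 30.0
```

{"op": "apply_moves", "data": {
  "delta_pos": [
    [0,0,-0.01],
    [0,0,-0.017],
    [0,0,-0.017],
    [0,0,-0.017]
  ],
  "rot": [
    [0,0,0],
    [0,0,0],
    [0,0,0],
    [0,0,0]
  ],
  "hand": [0.25,0.25,0.25,0.25]
}}

```text
time_s: 12.83
ee_pos: [515.3, -121.1, 81.8]
ee_rot: [-180.0, 0.0, 63.0]
force: [-0.1, 0.5, -2.5]
gripper_width: 31.5
gripper_force: 30.0
```

{"op": "apply_moves", "data": {
  "delta_pos": [
    [0,0,-0.01],
    [0,0,-0.017],
    [0,0,-0.017],
    [0,0,-0.017]
  ],
  "rot": [
    [0,0,0],
    [0,0,0],
    [0,0,0],
    [0,0,0]
  ],
  "hand": [0.25,0.25,0.25,0.25]
}}

```text
time_s: 13.17
ee_pos: [515.1, -121.1, 79.6]
ee_rot: [-180.0, 0.0, 63.0]
force: [-1.3, 0.1, -3.8]
gripper_width: 32.0
gripper_force: 30.0
```

```bash
python3 - <<'E'
from h import *
s=env.state();print(s["ee_pos"],s["ee_rot"],s["force"],s["torque"])
E
```

```text
[ 515.10214235 -121.0653965    79.64122431] [-1.79954186e+02  1.54125837e-02  6.29712655e+01] [-1.3434217   0.07620917 -3.792255  ] [ 0.03154101  0.32730989 -0.03742171]
```

{"op": "apply_moves", "data": {
  "delta_pos": [
    [0,0,-0.008],
    [0,0,-0.015],
    [0,0,-0.015],
    [0,0,-0.015]
  ],
  "rot": [
    [0,0,0],
    [0,0,0],
    [0,0,0],
    [0,0,0]
  ],
  "hand": [0.25,0.25,0.25,0.25]
}}

```text
time_s: 13.5
ee_pos: [515.0, -121.1, 77.9]
ee_rot: [-179.9, 0.0, 63.0]
force: [-2.7, -0.4, -1.0]
gripper_width: 31.8
gripper_force: 30.0
```

```bash
python3 - <<'E'
from h import *
s=env.state();print(s["ee_pos"],s["ee_rot"],s["force"],s["torque"])
E
```

```text
[ 514.95231262 -121.05845833   77.86284089] [-1.79939433e+02  2.15425794e-02  6.29721636e+01] [-2.73060215 -0.44256538 -0.95105957] [0.00141318 0.61608916 0.01858483]
```

{"op": "apply_moves", "data": {
  "delta_pos": [
    [-0.008,0,0],
    [-0.008,0,0],
    [-0.008,0,-0.008],
    [-0.008,0,-0.012],
    [-0.008,0,-0.012]
  ],
  "rot": [
    [0,0,0],
    [0,0,0],
    [0,0,0],
    [0,0,0],
    [0,0,0]
  ],
  "hand": [0.25,0.25,0.25,0.25,0.25]
}}

```text
time_s: 13.92
ee_pos: [514.7, -121.2, 76.6]
ee_rot: [180.0, -0.0, 63.0]
force: [-0.7, 0.4, -2.9]
gripper_width: 31.7
gripper_force: 30.0
```

```bash
python3 - <<'E'
from h import *
s=env.state();print(s["ee_pos"],s["ee_rot"],s["force"],s["torque"])
E
```

```text
[ 514.6788146  -121.17386828   76.58783218] [ 1.79980607e+02 -2.02327075e-03  6.29727675e+01] [-0.72394568  0.42043446 -2.92348376] [ 0.01876191  0.32886321 -0.04826546]
```

{"op": "apply_moves", "data": {
  "delta_pos": [
    [-0.003,0,-0.006],
    [-0.003,0,-0.012],
    [-0.003,0,-0.012],
    [-0.003,0,-0.012]
  ],
  "rot": [
    [0,0,0],
    [0,0,0],
    [0,0,0],
    [0,0,0]
  ],
  "hand": [0.25,0.25,0.25,0.25]
}}

```text
time_s: 14.25
ee_pos: [514.6, -121.2, 75.6]
ee_rot: [179.9, -0.0, 63.0]
force: [-1.2, 0.6, 2.0]
gripper_width: 31.9
gripper_force: 30.0
```

```bash
python3 - <<'E'
from h import *
s=env.state();print(s["ee_pos"],s["ee_rot"],s["force"],s["torque"])
E
```

```text
[ 514.57864752 -121.2022795    75.60907515] [ 1.79940208e+02 -1.70677548e-02  6.29685549e+01] [-1.22825096  0.56594206  2.02957827] [ 0.10977763  0.36557499 -0.01358015]
```

{"op": "apply_moves", "data": {
  "delta_pos": [
    [0,0,0.004],
    [0,0,0.004],
    [0,0,0.004],
    [0,0,0.004],
    [0,0,0.004]
  ],
  "rot": [
    [0,0,0],
    [0,0,0],
    [0,0,0],
    [0,0,0],
    [0,0,0]
  ],
  "hand": [0.5,0.5,0.5,0.5,0.5]
}}

```text
time_s: 14.67
ee_pos: [514.4, -121.2, 75.7]
ee_rot: [180.0, -0.0, 63.0]
force: [-0.2, 0.6, 0.8]
gripper_width: 45.4
gripper_force: 0.0
```

{"op": "apply_moves", "data": {
  "delta_pos": [
    [0,0,0.15],
    [0,0,0.35],
    [0,0,0.55],
    [0,0,0.75],
    [0,0,0.9]
  ],
  "rot": [
    [0,0,0],
    [0,0,0],
    [0,0,0],
    [0,0,0],
    [0,0,0]
  ],
  "hand": [0.5,0.5,0.5,0.5,0.5]
}}

```text
time_s: 15.08
ee_pos: [514.9, -121.3, 185.7]
ee_rot: [179.9, -0.0, 63.0]
force: [0.4, -1.1, -1.0]
gripper_width: 45.5
gripper_force: 0.0
```

```bash
python3 - <<'E'
from fit import *
s=env.state();print(s["ee_pos"],s["force"],s["time_s"],s["qpos"])
f=viewer.grab_frame("side")
print("flange z92",circ_fit(f,514,-121,92,28,1),"z100",circ_fit(f,514,-121,100,28,1))
for q in("arbor","arbor_nut","keeper_knob"):print(q,[(np.round(r["position"],1),round(r["score"],2)) for r in spotter.landmark_of(f,q)])
print(px((514.5,-121,80),f),px((514.5,-121,120),f))
E
```

```text
[ 514.88845499 -121.28484416  185.72298029] [ 0.44076837 -1.13584133 -1.03207532] 15.0833 [-1.45015913e+01  1.38681984e+01  9.51430981e+01  1.77738347e-03
  7.08395967e+01  1.25272747e+01]
flange z92 [  17.4  514.  -117.5] z100 [  17.7  514.  -124.5]
arbor [(array([318.1, 275. ]), 0.66), (array([339.2, 215.8]), 0.61), (array([284.9, 176.8]), 0.59)]
arbor_nut [(array([319.6, 261.4]), 0.87), (array([288.4, 168.6]), 0.57), (array([342.4, 202.7]), 0.53), (array([316.9, 276.1]), 0.28)]
keeper_knob [(array([341.4, 221.2]), 0.94)]
[317.32431901 278.31851118] [317.60563835 262.24697092]
```

{"op": "apply_moves", "data": {
  "delta_pos": [
    [0.05,0.1,0],
    [0.1,0.2,0],
    [0.15,0.3,0],
    [0.2,0.4,0],
    [0.26,0.5,0],
    [0.32,0.6,0],
    [0.37,0.7,0],
    [0.412,0.768,0],
    [0.412,0.768,0]
  ],
  "rot": [
    [0,0,-0.07],
    [0,0,-0.14],
    [0,0,-0.21],
    [0,0,-0.28],
    [0,0,-0.35],
    [0,0,-0.42],
    [0,0,-0.49],
    [0,0,-0.549],
    [0,0,-0.549]
  ],
  "hand": [0.5,0.5,0.5,0.5,0.5,0.5,0.5,0.5,0.5]
}}

```text
time_s: 16.03
ee_pos: [563.4, -27.5, 181.5]
ee_rot: [-179.9, 0.2, 15.8]
force: [1.9, 0.2, 0.1]
gripper_width: 45.6
gripper_force: 0.0
```

{"op": "apply_moves", "data": {
  "delta_pos": [
    [0,0,-0.2],
    [0,0,-0.4],
    [0,0,-0.5],
    [0,0,-0.58],
    [0,0,-0.66],
    [0,0,-0.74],
    [0,0,-0.8],
    [0,0,-0.8]
  ],
  "rot": [
    [0,0,0],
    [0,0,0],
    [0,0,0],
    [0,0,0],
    [0,0,0],
    [0,0,0],
    [0,0,0],
    [0,0,0]
  ],
  "hand": [0.5,0.5,0.5,0.5,0.5,0.5,0.5,0.5]
}}

```text
time_s: 16.7
ee_pos: [562.6, -29.1, 86.2]
ee_rot: [-180.0, 0.1, 15.8]
force: [-0.4, -0.0, 0.1]
gripper_width: 45.2
gripper_force: 0.0
```

{"op": "apply_moves", "data": {
  "delta_pos": [
    [0,0,0],
    [0,0,0],
    [0,0,0],
    [0,0,0],
    [0,0,0],
    [0,0,0]
  ],
  "rot": [
    [0,0,0],
    [0,0,0],
    [0,0,0],
    [0,0,0],
    [0,0,0],
    [0,0,0]
  ],
  "hand": [0.15,0.15,0.15,0.15,0.15,0.15],
  "newtons": 5
}}

```text
time_s: 17.2
ee_pos: [564.0, -28.9, 88.2]
ee_rot: [180.0, -0.1, 15.8]
force: [0.5, 0.4, 1.3]
gripper_width: 17.6
gripper_force: 5.0
```

{"op": "apply_moves", "data": {
  "delta_pos": [
    [-0.013,0.038,0],
    [-0.03,0.073,0],
    [-0.05,0.108,0],
    [-0.073,0.138,0],
    [-0.1,0.168,0],
    [-0.13,0.193,0],
    [-0.163,0.216,0],
    [-0.197,0.234,0],
    [-0.233,0.25,0],
    [-0.27,0.262,0]
  ],
  "rot": [
    [0,0,0.071],
    [0,0,0.141],
    [0,0,0.211],
    [0,0,0.28],
    [0,0,0.35],
    [0,0,0.42],
    [0,0,0.49],
    [0,0,0.56],
    [0,0,0.63],
    [0,0,0.7]
  ],
  "hand": [0.15,0.15,0.15,0.15,0.15,0.15,0.15,0.15,0.15,0.15]
}}

```text
time_s: 18.03
ee_pos: [532.9, 2.5, 88.3]
ee_rot: [179.8, -0.0, 76.3]
force: [2.5, -0.7, -0.7]
gripper_width: 17.5
gripper_force: 5.0
```

{"op": "apply_moves", "data": {
  "delta_pos": [
    [-0.026,0.005,0],
    [-0.052,0.009,0],
    [-0.07,0.01,0],
    [-0.08,0.011,0],
    [-0.08,0.011,0],
    [-0.08,0.011,0]
  ],
  "rot": [
    [0,0,0.047],
    [0,0,0.093],
    [0,0,0.128],
    [0,0,0.145],
    [0,0,0.145],
    [0,0,0.145]
  ],
  "hand": [0.15,0.15,0.15,0.15,0.15,0.15]
}}

```text
time_s: 18.53
ee_pos: [525.8, 3.4, 88.3]
ee_rot: [179.5, 0.0, 88.4]
force: [7.5, -0.6, -3.9]
gripper_width: 17.5
gripper_force: 5.0
```

{"op": "apply_moves", "data": {
  "delta_pos": [
    [0.02,0,0],
    [0.03,0,0],
    [0.03,0,0],
    [0.03,0,0],
    [0.03,0,0]
  ],
  "rot": [
    [0,0,0],
    [0,0,0],
    [0,0,0],
    [0,0,0],
    [0,0,0]
  ],
  "hand": [0.25,0.4,0.45,0.45,0.45]
}}

```text
time_s: 18.95
ee_pos: [524.8, 3.8, 87.6]
ee_rot: [-180.0, -0.0, 88.4]
force: [0.2, -0.4, 0.5]
gripper_width: 40.8
gripper_force: 0.0
```

{"op": "apply_moves", "data": {
  "delta_pos": [
    [0,0,0.2],
    [0,0,0.4],
    [0,0,0.6],
    [0,0,0.8],
    [0,0,1.0],
    [0,0,1.0]
  ],
  "rot": [
    [0,0,0],
    [0,0,0],
    [0,0,0],
    [0,0,0],
    [0,0,0],
    [0,0,0]
  ],
  "hand": [0.45,0.45,0.45,0.45,0.45,0.45]
}}

```text
time_s: 19.45
ee_pos: [527.9, 3.8, 212.7]
ee_rot: [179.5, -0.0, 88.4]
force: [1.0, -0.3, -1.1]
gripper_width: 41.3
gripper_force: 0.0
```

{"op": "apply_moves", "data": {
  "delta_pos": [
    [-0.1,0.2,0],
    [-0.2,0.4,0],
    [-0.3,0.6,0],
    [-0.4,0.8,0],
    [-0.5,1.0,0],
    [-0.5,1.0,0]
  ],
  "rot": [
    [0,0,0],
    [0,0,0],
    [0,0,0],
    [0,0,0],
    [0,0,0],
    [0,0,0]
  ],
  "hand": [0.45,0.45,0.45,0.45,0.45,0.45]
}}

```text
time_s: 19.95
ee_pos: [462.6, 126.8, 207.1]
ee_rot: [-179.9, -0.1, 88.6]
force: [0.5, -0.4, 0.7]
gripper_width: 40.9
gripper_force: 0.0
```

{"op": "apply_moves", "data": {
  "delta_pos": [
    [-0.1,0.2,0],
    [-0.2,0.4,0],
    [-0.3,0.6,0],
    [-0.4,0.8,0],
    [-0.5,1.0,0],
    [-0.5,1.0,0]
  ],
  "rot": [
    [0,0,0],
    [0,0,0],
    [0,0,0],
    [0,0,0],
    [0,0,0],
    [0,0,0]
  ],
  "hand": [0.45,0.45,0.45,0.45,0.45,0.45]
}}

```text
time_s: 20.45
ee_pos: [403.4, 246.4, 207.1]
ee_rot: [-179.9, -0.1, 88.6]
force: [-0.6, 0.0, -0.6]
gripper_width: 40.5
gripper_force: 0.0
```

```bash
python3 - <<'E'
from fit import *
s=env.state();print(s["ee_pos"],s["force"],s["time_s"])
F=[viewer.grab_frame("side"),viewer.grab_frame("top")]
for f in F:
    for q in("arbor_nut","keeper_knob"):print(q,[(np.round(r["position"],1),round(r["score"],2)) for r in spotter.landmark_of(f,q)][:2])
    print(px((514.5,-121,120),f),px((524.3,3.7,122),f))
a=F[0]["pixels"][170:320,260:400];b=F[1]["pixels"][130:280,300:440]
cv2.imwrite("pics/end.png",cv2.resize(np.hstack([a,b]),(784,420),interpolation=cv2.INTER_CUBIC)[:,:,::-1])
# red plate axis
f=F[1];h=cv2.cvtColor(f["pixels"],cv2.COLOR_RGB2HSV)
m=((h[...,0]<8)|(h[...,0]>172))&(h[...,1]>170)&(h[...,2]>120)
m[:175]=0;m[240:]=0;m[:,:330]=0;m[:,430:]=0
n,l,st,c=cv2.connectedComponentsWithStats(m.astype(np.uint8));i=1+st[1:,4].argmax()
v,u=np.nonzero(l==i);P=np.array([onz(f,(a,b),100)[:2] for a,b in zip(u,v)])
w,V=np.linalg.eigh(np.cov(P.T));print(len(u),P.mean(0),np.degrees(np.arctan2(V[1,1],V[0,1]))%180)
E
```

```text
[403.43896159 246.40709334 207.0955811 ] [-0.62290652  0.01482657 -0.57143515] 20.45
arbor_nut [(array([343.9, 204.3]), 0.91), (array([286.5, 167. ]), 0.85)]
keeper_knob [(array([324.8, 210.8]), 0.71)]
[317.60563835 262.24697092] [324.77679927 214.46982144]
arbor_nut [(array([398.6, 192.9]), 0.74), (array([239.6, 233.7]), 0.64)]
keeper_knob [(array([339.9, 188.6]), 0.94)]
[395.32207045 193.66131961] [340.31034772 189.15752137]
125 [518.14961784 -76.44789123] 87.24383594090048
```

View pics/end.png

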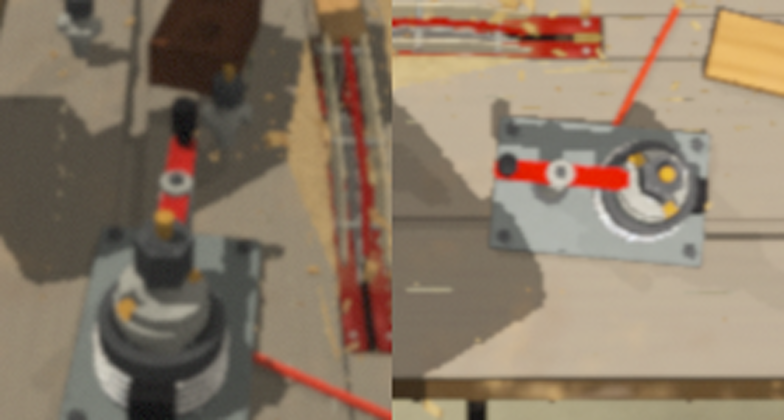

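```bash
python3 -c "
from workcell import env
print(env.job_done())"
```

```text
the job is handed in; nothing more can be done
None
```

The arbor is seated flush in the spindle with its slots over the brass dogs, the red keeper is swung to its stop over the flange, and the gripper is clear. The last pictures and the contact forces agree with this. The job is handed in at about 20 s, and I was not shown the verdict.

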